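# Select the green filter on the microscope's key bank

## Robot

A 6-joint arm with a two-finger parallel gripper is mounted at the origin on a cart in front of the work surface, level with it; the furniture and walls round the work are solid. World frame = base frame: x ahead of the robot, y to its left, z up, the work surface at z = 0. Lengths are in m, angles in rad, forces in N, time in s.
With the tool pointing down it reaches from about 0.3 to 0.825 m from the base axis. Payload 5.4 kg.
Tool frame: the origin (TCP) lies at the very end of the fingers, on their centre line; the grasp point (between the pads) lies 19 mm behind it (grip_depth is the z of the grasp point in the tool frame, in m); z points along the fingers, y is the direction in which the jaws open and shut (so a half turn about z gives the same grasp; the last joint's range is limited). The gripper opens to 92 mm and grips with 3 to 60 N. Pads are 20 mm wide; open, the fingers measure 128 mm over their backs; the gripper's body (75 mm by 189 mm) begins 69 mm behind the grasp point.
Start: joints at [-1.335, 0.158, 1.597, -0, 1.386, -0.21], TCP at [0.248, -0.519, 0.215] pointing down, gripper open.
Joint ranges: [-2.91, 2.91], [-0.94, 2.29], [0.18, 2.7], [-1.29, 4.43], [0.17, 2.64], [-3, 3]. Speed limits (rad/s): [2.57, 2.57, 3.14, 3.14, 3.14, 3.14].

## Interface

Orientations are given as a unit quaternion [w, x, y, z].
In Python, from rig import * gives the robot as it stands. The module is installed in compiled form; this text tells all that it offers.
- The arm moves only by the tool carry_out, never from a script. Its argument "commands" is a list of rows, each an object of numbers: "claw": the opening, from 0 (shut) to 1 (fully open); "dx", "dy", "dz": the shift along the tool's x, y, z in m; "yaw": the turn about the tool's z in rad. A call has 1 to 20 rows; each row shifts and turns the commanded pose from where the row before left it, along the tool's axes as they then stand; what a row does not reach is not made up. A row lasts 1/10 s, in which the tool goes at most 50 mm and 8.59 degrees, less where a joint would pass 70% of its speed; a pose out of reach is approached as far as the arm can. A call with a gripper value outside its range is refused whole. The fingers move at their own pace and stop on an object; the grip force is fixed at half the most. Time passes only in rows, so rows that do not move let the fingers close. It gives the time, the measured TCP pose, the force and the opening at its end, in the units of the state.
- sense(): the state, without advancing time (a new reading comes with each control period).
- grab_frame(name): name is "side" or "top" or "wrist"; returns a dict with "frame" (480x640x3 uint8, red, green, blue), "vertical_fov" (degrees; the focal length in pixels is half the picture's height over the tangent of half this angle, whatever the lens; pixels are square), "cx", "cy" (the principal point, pixels), "position" and "attitude" of the camera in the world; the wrist camera has in their place "T_tool_cam" (4x4, takes a point from camera to tool coordinates, whose origin is the TCP and whose axes are the flange's). Camera axes: x right, y down, z forward; pixel columns grow to the right and rows downward; lengths in m; the calibration is good to about 2 mm. A picture is of the moment at which its call begins: read the wrist's pose just before it. There is no depth.
- hand_in(): hands the job in, once; it reports no verdict.
The state is a dict: "clock": time; "joints": joint angles; "joint_velocities": joint speeds; "joint_torque": joint torques, N m; "eef_pos": TCP position; "tcp_rot": TCP orientation; "ft_force": force on the tool from outside, world axes, zero at the start; "ft_torque": the same for the moment, N m; "gripper_width": finger opening in m.
Only numpy, scipy, OpenCV 4.12 (cv2) and the standard library are available. Lean on these libraries where they do the work, as an engineer would, in place of code of your own. Each camera call takes 0.05 s, during which the arm holds its last target.

## Task

The microscope's selector box has four keys in two interlocked pairs: green and yellow choose the filter, blue and red the light path; in each pair one key is always latched down. Change over from the yellow filter to the green one: press the green key fully down so that it stays latched and the yellow key pops up, and leave the blue and red keys as they are.

Things in the scene. Friction and masses are not known exactly. Their poses are not given: they have to be found in the camera images.
- filter_selector: White box fixed to the worktop, 96 (x) x 254 (y) x 45 mm high, four keys in a row along its y axis at y = -92, -32, 32 and 92 mm. Green and yellow are neighbours on one half, blue and red on the other; which half, and the order in a pair, vary. Pressing the raised key of a pair raises the other. Origin: centre of its underside, on the worktop; z up, y along the row.
- green_key_top (a point): Centre of the top of the green key: flat green cap, 32 (box x) x 36 mm (box y), axes as the box. Raised at the start: top 65 mm above the worktop, 20 above the box; latched down: 53 and 8 mm. Travel 12 mm straight down. It resists with about 3 N at first, then ever less; past mid-travel it snaps down by itself and stays.
- yellow_key_top (a point): Centre of the top of the yellow key, made like the green one and interlocked with it. Latched down at the start (top 53 mm above the worktop); it pops up to 65 mm as the green key goes down.
- blue_key_top (a point): Centre of the top of the blue key, made like the green one but interlocked with the red key. Raised at the start (65 mm) and to stay so; the red key is latched down and stays so.

How it is judged:
At the end, for the whole second after the job is handed in: The green key is latched down (its top within 3 mm of the latched height, 53 mm above the worktop), the yellow key is up and the blue key still up (tops within 3 mm of 65 mm) (z of green_key_top in the frame of filter_selector below 0.056 m and z of each of yellow_key_top, blue_key_top in the frame of filter_selector above 0.062 m); the robot touches nothing.
It fails at once if the blue key is pressed down past the middle of its travel (z of blue_key_top in the frame of filter_selector below 0.059 m).
It also fails if it takes over 19 s, if anything falls off the work surface, if the arm or the gripper's body presses on something with over 40 N, if the wrist force passes 120 N, or if a joint passes its speed limit or range.

## Working session

There is one attempt and no reset: what is moved stays moved. The work goes in short steps, Python scripts to look and compute and a tool call to move; the robot and the scene stay as the last step left them, time stands still between calls to the robot, and variables do not carry over. Pictures are saved under pics/ and viewed, and the job is handed in when it is done.

Besides the shell and the picture viewer there is one more tool, called in YAML: its name, and indented under it one key for each argument. carry_out: Moves the arm, as the interface text tells. Its arguments: {"type":"object","properties":{"commands":{"type":"array","items":{"type":"object","properties":{"claw":{"type":"number"},"dx":{"type":"number"},"dy":{"type":"number"},"dz":{"type":"number"},"yaw":{"type":"number"}}}}},"required":["commands"]}

```bash
mkdir -p pics; python3 - <<'E'
from rig import *
import cv2
s=sense(); print(s)
for n in ("side","top"):
    f=grab_frame(n); cv2.imwrite(f"pics/{n}0.png",f["frame"][:,:,::-1])
    print(n,{k:v for k,v in f.items() if k!="frame"})
E
```

```text
{'clock': 0.0, 'joints': array([-1.33511213e+00,  1.59054416e-01,  1.59824686e+00,  3.67330426e-06,
        1.38618655e+00, -2.10105165e-01]), 'joint_velocities': array([ 1.45751861e-03, -6.13739673e-04, -1.17422724e-03, -6.06412534e-04,
        8.86977119e-06, -1.08960529e-04]), 'joint_torque': array([-1.03792943e-03, -3.85568333e+01, -3.22109807e+01,  6.99073635e-02,
        3.76497454e-02, -1.32426826e-04]), 'eef_pos': array([ 0.24775116, -0.51818651,  0.21360858]), 'tcp_rot': array([-9.47535603e-04,  9.75261293e-01,  2.21053188e-01, -1.03139120e-05]), 'ft_force': array([ 0.39173539,  0.8910859 , -0.32081053]), 'ft_torque': array([ 0.02484194, -0.0373042 , -0.00628173]), 'gripper_width': 0.09183729243057262}
side {'vertical_fov': 42.60509541467645, 'cx': 322.3204785487961, 'cy': 248.63543436002803, 'position': array([0.90982213, 0.21093494, 0.69853512]), 'attitude': array([-0.14301156,  0.36105854,  0.85956397, -0.33216594])}
top {'vertical_fov': 50.86399112724115, 'cx': 323.813710113997, 'cy': 246.62178283161788, 'position': array([ 0.42332424, -0.19212704,  0.91285382]), 'attitude': array([-0.04069052,  0.71389376, -0.69853426,  0.02738383])}
```

View pics/side0.png

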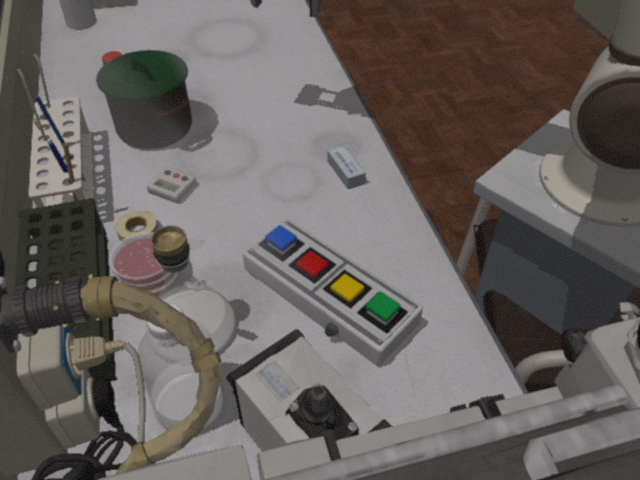

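View pics/top0.png

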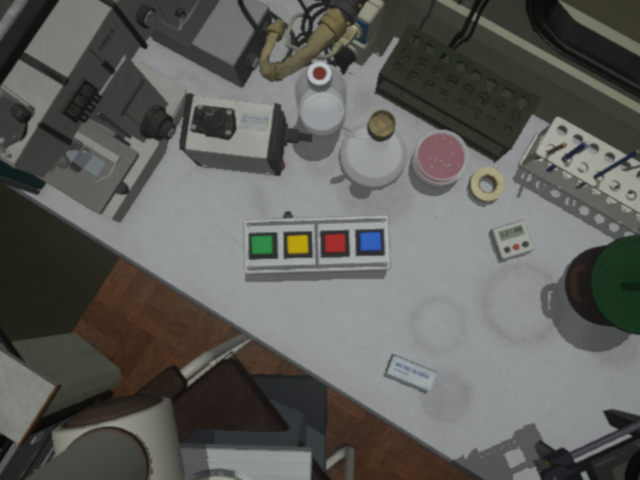

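The side view shows green at about (383,307), yellow (348,287), red (313,263) and blue (281,237). In the top view green is at (263,245), yellow (298,245), red (334,243) and blue (370,241), so green is at one end of the row. Next I'll localise them by casting rays.

```bash
cat > h.py <<'E'
from rig import *
import cv2, numpy as np
from scipy.spatial.transform import Rotation as R
def rot(q): return R.from_quat([q[1],q[2],q[3],q[0]]).as_matrix()
RNG={"green":((50,85),),"yellow":((20,32),),"red":((0,6),(174,180)),"blue":((100,125),)}
H={"green":.065,"yellow":.053,"red":.053,"blue":.065}
def cast(f,uv,z,pose=None):
    F=240/np.tan(np.radians(f["vertical_fov"])/2)
    d=np.array([(uv[0]-f["cx"])/F,(uv[1]-f["cy"])/F,1.])
    if pose is None: Rm=rot(f["attitude"]);p=np.array(f["position"])
    else:
        T=pose@f["T_tool_cam"]; Rm=T[:3,:3];p=T[:3,3]
    d=Rm@d; return p+d*(z-p[2])/d[2]
def blobs(fr,c,roi,amin=150):
    hsv=cv2.cvtColor(fr,cv2.COLOR_RGB2HSV); m=np.zeros(hsv.shape[:2],np.uint8)
    for a,b in RNG[c]: m|=cv2.inRange(hsv,(a,150,140),(b,255,255))
    k=np.zeros_like(m);x0,y0,x1,y1=roi;k[y0:y1,x0:x1]=m[y0:y1,x0:x1]
    cs=cv2.findContours(k,cv2.RETR_EXTERNAL,cv2.CHAIN_APPROX_NONE)[0]
    return [(cv2.contourArea(q),cv2.minAreaRect(q)) for q in cs if cv2.contourArea(q)>amin]
E
python3 - <<'E'
from h import *
for n,roi in (("top",(240,210,395,280)),("side",(240,215,430,370))):
    f=grab_frame(n)
    for c in H:
        for a,r in blobs(f["frame"],c,roi):
            print(n,c,a,np.round(r[0],1),np.round(r[1],1),cast(f,r[0],H[c]).round(4))
print(sense()["clock"])
E
```

```text
top yellow 306.0 [297.5 243.5] [17. 19.] [ 0.5107 -0.1298  0.053 ]
top red 253.5 [334.5 242.5] [15. 17.] [ 0.5137 -0.1931  0.053 ]
top blue 298.5 [370.5 240.5] [17. 19.] [ 0.5171 -0.2538  0.065 ]
side yellow 395.0 [346.8 286.3] [25.7 19. ] [ 0.5113 -0.1266  0.053 ]
side red 227.0 [311.8 261.8] [19.1 18.4] [ 0.5133 -0.1912  0.053 ]
side blue 283.0 [280.6 235.9] [22.  17.1] [ 0.5172 -0.2497  0.065 ]
0.2
```

```bash
python3 - <<'E'
from h import *
RNG["green"]=((45,90),)
def g(fr,roi):
    hsv=cv2.cvtColor(fr,cv2.COLOR_RGB2HSV); m=cv2.inRange(hsv,(45,110,80),(90,255,255))
    k=np.zeros_like(m);x0,y0,x1,y1=roi;k[y0:y1,x0:x1]=m[y0:y1,x0:x1]
    return [cv2.minAreaRect(c) for c in cv2.findContours(k,cv2.RETR_EXTERNAL,cv2.CHAIN_APPROX_NONE)[0] if cv2.contourArea(c)>100]
for n,roi in (("top",(240,210,395,280)),("side",(240,215,430,370))):
    f=grab_frame(n)
    for r in g(f["frame"],roi): print(n,np.round(r[0],1),np.round(r[1],1),cast(f,r[0],.065).round(4))
s=sense();T=rot(s["tcp_rot"]);print(T.round(3),s["clock"])
tgt=np.array([.509,-.069,.13]);d=tgt-s["eef_pos"];print("tool shift",(T.T@d).round(4))
# yaw so that tool y -> box -y (0.052,-1)
b=np.array([.053,-.9986,0]);bt=T.T@b;print("yaw",np.arctan2(-bt[0],bt[1]))
E
```

```text
top [261.5 244. ] [18. 21.] [ 0.5073 -0.0697  0.065 ]
side [382.5 305. ] [28.  20.6] [ 0.509  -0.0666  0.065 ]
[[ 0.902  0.431 -0.   ]
 [ 0.431 -0.902  0.001]
 [ 0.    -0.001 -1.   ]] 0.3
tool shift [ 0.4295 -0.293   0.0845]
yaw 0.392779818724935
```

Both views agree to within 3 mm: green is at about (0.508, -0.068). I'll traverse at a safe height with the gripper shut, then turn the jaws parallel to the row.

carry_out:
  commands:
    - {"claw":0,"dx":0.033,"dy":-0.0225}
    - {"claw":0,"dx":0.033,"dy":-0.0225}
    - {"claw":0,"dx":0.033,"dy":-0.0225}
    - {"claw":0,"dx":0.033,"dy":-0.0225}
    - {"claw":0,"dx":0.033,"dy":-0.0225}
    - {"claw":0,"dx":0.033,"dy":-0.0225}
    - {"claw":0,"dx":0.033,"dy":-0.0225}
    - {"claw":0,"dx":0.033,"dy":-0.0225}
    - {"claw":0,"dx":0.033,"dy":-0.0225}
    - {"claw":0,"dx":0.033,"dy":-0.0225}
    - {"claw":0,"dx":0.033,"dy":-0.0225}
    - {"claw":0,"dx":0.033,"dy":-0.0225}
    - {"claw":0,"dx":0.033,"dy":-0.0225}
    - {"claw":0,"yaw":0.131}
    - {"claw":0,"yaw":0.131}
    - {"claw":0,"yaw":0.131}
    - {"claw":0}

```text
invalid input
```

```bash
python3 - <<'E'
from h import *
s=sense();T=rot(s["tcp_rot"]);print(s["clock"],s["eef_pos"],T.round(3),s["gripper_width"],s["ft_force"])
P=np.eye(4);P[:3,:3]=T;P[:3,3]=s["eef_pos"]
f=grab_frame("wrist");print(f["T_tool_cam"])
cv2.imwrite("pics/w1.png",f["frame"][:,:,::-1])
hsv=cv2.cvtColor(f["frame"],cv2.COLOR_RGB2HSV)
for c,lo,hi in (("green",(45,110,70),(90,255,255)),("yellow",(20,150,120),(32,255,255))):
    m=cv2.inRange(hsv,lo,hi)
    for q in cv2.findContours(m,cv2.RETR_EXTERNAL,cv2.CHAIN_APPROX_NONE)[0]:
        if cv2.contourArea(q)>800:
            r=cv2.minAreaRect(q);w=cast(f,r[0],H[c],P);print(c,np.round(r[0]),np.round(r[1]),w.round(4),"tool",(T.T@(w-s["eef_pos"])).round(4))
f=grab_frame("top");cv2.imwrite("pics/t1.png",f["frame"][:,:,::-1])
E
```

```text
0.3 [ 0.24785591 -0.51859891  0.21427742] [[ 0.902  0.431 -0.   ]
 [ 0.431 -0.902  0.001]
 [ 0.    -0.001 -1.   ]] 0.0915268177100369 [-0.02023134  0.11382049  0.59326121]
[[-3.76656889e-04 -9.60631370e-01 -2.77825896e-01  7.75730967e-02]
 [ 9.99999828e-01 -4.86779760e-04  3.27395988e-04  2.07830122e-04]
 [-4.49746879e-04 -2.77825724e-01  9.60631388e-01 -1.71013595e-01]
 [ 0.00000000e+00  0.00000000e+00  0.00000000e+00  1.00000000e+00]]
```

The call was refused, possibly because each row needs every field. I'll retry with full rows.

carry_out:
  commands:
    - {"claw":0,"dx":0.033,"dy":-0.0225,"dz":0,"yaw":0}
    - {"claw":0,"dx":0.033,"dy":-0.0225,"dz":0,"yaw":0}
    - {"claw":0,"dx":0.033,"dy":-0.0225,"dz":0,"yaw":0}
    - {"claw":0,"dx":0.033,"dy":-0.0225,"dz":0,"yaw":0}
    - {"claw":0,"dx":0.033,"dy":-0.0225,"dz":0,"yaw":0}
    - {"claw":0,"dx":0.033,"dy":-0.0225,"dz":0,"yaw":0}
    - {"claw":0,"dx":0.033,"dy":-0.0225,"dz":0,"yaw":0}
    - {"claw":0,"dx":0.033,"dy":-0.0225,"dz":0,"yaw":0}
    - {"claw":0,"dx":0.033,"dy":-0.0225,"dz":0,"yaw":0}
    - {"claw":0,"dx":0.033,"dy":-0.0225,"dz":0,"yaw":0}
    - {"claw":0,"dx":0.033,"dy":-0.0225,"dz":0,"yaw":0}
    - {"claw":0,"dx":0.033,"dy":-0.0225,"dz":0,"yaw":0}
    - {"claw":0,"dx":0.033,"dy":-0.0225,"dz":0,"yaw":0}
    - {"claw":0,"dx":0,"dy":0,"dz":0,"yaw":0.131}
    - {"claw":0,"dx":0,"dy":0,"dz":0,"yaw":0.131}
    - {"claw":0,"dx":0,"dy":0,"dz":0,"yaw":0.131}
    - {"claw":0,"dx":0,"dy":0,"dz":0,"yaw":0}

```text
clock: 2.1
eef_pos: [0.5089, -0.0697, 0.2146]
tcp_rot: [-0.0, 1.0, 0.026, -0.0]
ft_force: [-1.4, -0.6, -0.2]
gripper_width: 0.0004
```

```bash
cat > w.py <<'E'
from h import *
import sys
s=sense();T=rot(s["tcp_rot"]);print(s["clock"],s["eef_pos"],s["gripper_width"],s["ft_force"])
P=np.eye(4);P[:3,:3]=T;P[:3,3]=s["eef_pos"]
f=grab_frame("wrist")
cv2.imwrite(f"pics/w{sys.argv[1]}.png",f["frame"][:,:,::-1])
hsv=cv2.cvtColor(f["frame"],cv2.COLOR_RGB2HSV)
for c,lo,hi in (("green",(45,110,60),(90,255,255)),("yellow",(20,150,110),(32,255,255))):
    m=cv2.inRange(hsv,lo,hi)
    for q in cv2.findContours(m,cv2.RETR_EXTERNAL,cv2.CHAIN_APPROX_NONE)[0]:
        if cv2.contourArea(q)>500:
            r=cv2.minAreaRect(q);w=cast(f,r[0],H[c],P);print(c,np.round(r[0]),np.round(r[1]),w.round(4),"tool",(T.T@(w-s["eef_pos"])).round(4))
f=grab_frame("side");cv2.imwrite(f"pics/s{sys.argv[1]}.png",f["frame"][:,:,::-1])
E
python3 w.py 1
```

```text
2.1 [ 0.50888611 -0.06972854  0.21459754] 0.0004034678408184286 [-1.39423029 -0.60237657 -0.21821706]
green [318. 232.] [35. 40.] [ 0.5049 -0.0705  0.065 ] tool [-0.0041  0.0006  0.1496]
```

View pics/w1.png

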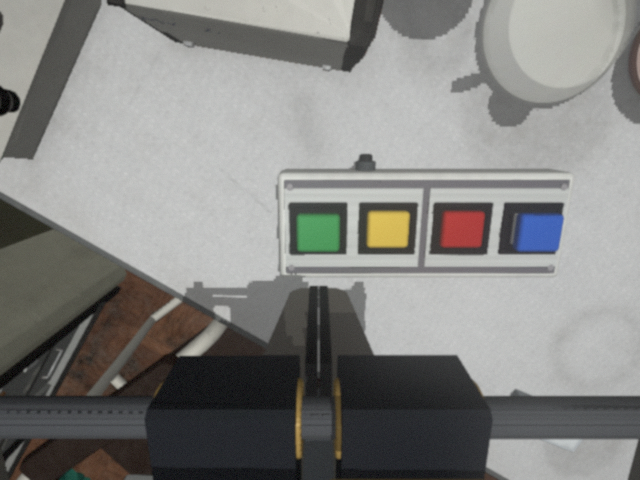

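View pics/s1.png

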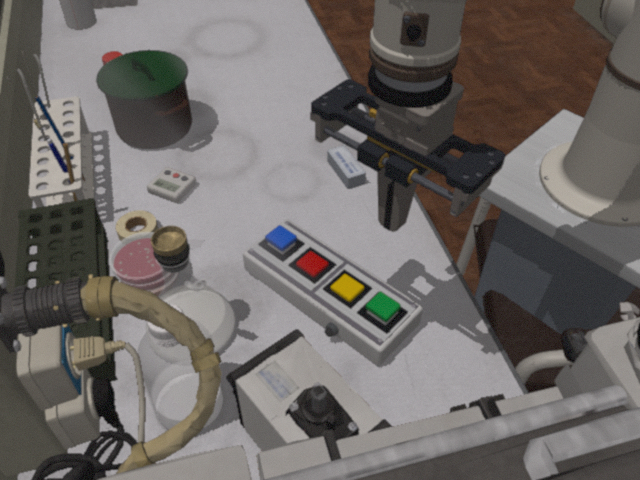

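The wrist view has green at (318,232), about 4 mm towards -x. The other cameras put it 0–1.5 mm off. I'll shift -2 mm and descend to just above the key.

carry_out:
  commands:
    - {"claw":0,"dx":-0.002,"dy":0,"dz":0.035,"yaw":0}
    - {"claw":0,"dx":0,"dy":0,"dz":0.035,"yaw":0}
    - {"claw":0,"dx":0,"dy":0,"dz":0.035,"yaw":0}
    - {"claw":0,"dx":0,"dy":0,"dz":0.02,"yaw":0}
    - {"claw":0,"dx":0,"dy":0,"dz":0.01,"yaw":0}
    - {"claw":0,"dx":0,"dy":0,"dz":0,"yaw":0}
    - {"claw":0,"dx":0,"dy":0,"dz":0,"yaw":0}

```text
clock: 2.9
eef_pos: [0.5078, -0.0704, 0.0808]
tcp_rot: [0.0, 1.0, 0.027, 0.001]
ft_force: [0.1, 0.4, 0.1]
gripper_width: 0.0004
```

```bash
python3 w.py 2
```

```text
2.9 [ 0.50777185 -0.07042204  0.08077951] 0.00044947124437713496 [0.1122768  0.42433386 0.09029641]
green [316. 284.] [39. 69.] [ 0.511 -0.07   0.065] tool [ 0.0032 -0.0002  0.0158]
yellow [428. 286.] [68. 54.] [ 0.5085 -0.1297  0.053 ] tool [-0.0025  0.0592  0.0278]
```

View pics/w2.png

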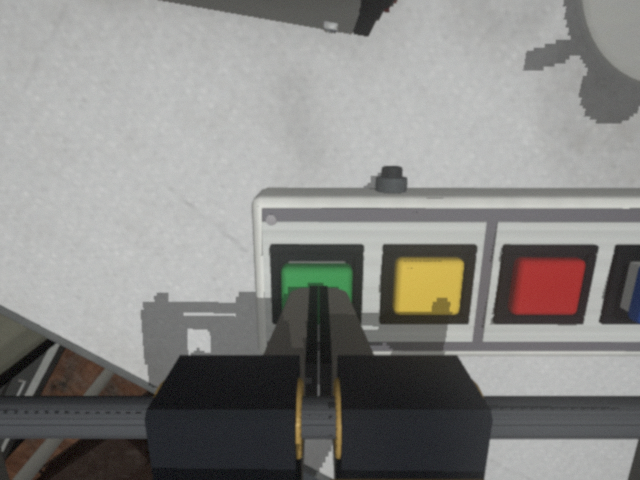

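View pics/s2.png

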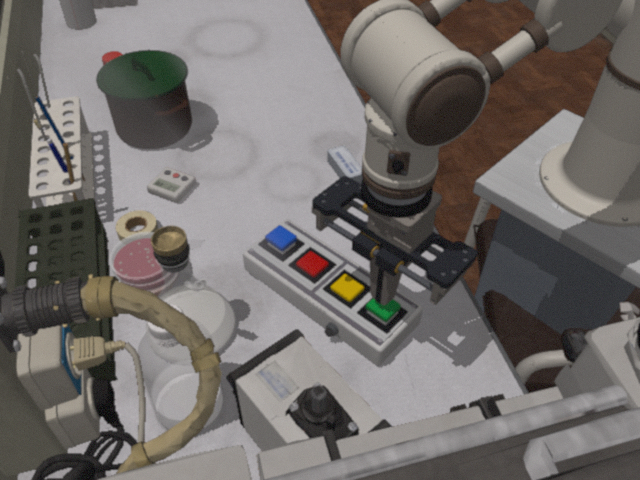

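The finger tip is over the green cap (wrist view: tip at about (318,288), cap visible from x=281 to 353). I'll press gently to z ≈ 0.055.

carry_out:
  commands:
    - {"claw":0,"dx":0,"dy":0,"dz":0.01,"yaw":0}
    - {"claw":0,"dx":0,"dy":0,"dz":0.004,"yaw":0}
    - {"claw":0,"dx":0,"dy":0,"dz":0.003,"yaw":0}
    - {"claw":0,"dx":0,"dy":0,"dz":0.003,"yaw":0}
    - {"claw":0,"dx":0,"dy":0,"dz":0.003,"yaw":0}
    - {"claw":0,"dx":0,"dy":0,"dz":0.003,"yaw":0}
    - {"claw":0,"dx":0,"dy":0,"dz":0,"yaw":0}
    - {"claw":0,"dx":0,"dy":0,"dz":0,"yaw":0}

```text
clock: 3.8
eef_pos: [0.5068, -0.07, 0.0534]
tcp_rot: [-0.0, 1.0, 0.026, -0.0]
ft_force: [-0.3, -0.0, 0.7]
gripper_width: 0.0003
```

```bash
python3 w.py 3
```

```text
3.8 [ 0.50679267 -0.06998351  0.05341221] 0.0003498069022146991 [-0.31324054 -0.04692951  0.65202941]
green [317. 290.] [34. 76.] [ 0.5183 -0.0697  0.065 ] tool [ 0.0115  0.0003 -0.0116]
yellow [453. 317.] [82. 66.] [ 0.5029 -0.1344  0.053 ] tool [-0.0073  0.0641  0.0004]
```

View pics/w3.png

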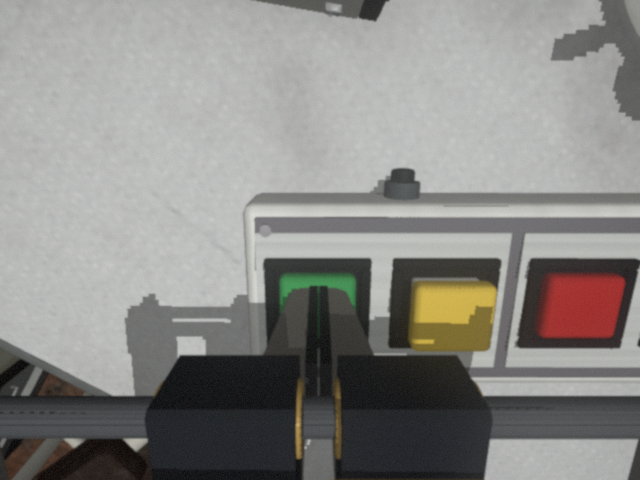

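Yellow has popped up, with its side walls now showing around (452,315), and green is flush. I'll retreat and check.

carry_out:
  commands:
    - {"claw":0,"dx":0,"dy":0,"dz":-0.01,"yaw":0}
    - {"claw":0,"dx":0,"dy":0,"dz":-0.03,"yaw":0}
    - {"claw":0,"dx":0,"dy":0,"dz":-0.04,"yaw":0}
    - {"claw":0,"dx":0,"dy":0,"dz":-0.04,"yaw":0}
    - {"claw":0,"dx":0,"dy":0,"dz":-0.03,"yaw":0}
    - {"claw":0,"dx":0,"dy":0,"dz":-0.01,"yaw":0}
    - {"claw":0,"dx":0,"dy":0,"dz":0,"yaw":0}
    - {"claw":0,"dx":0,"dy":0,"dz":0,"yaw":0}

```text
clock: 4.7
eef_pos: [0.506, -0.0697, 0.2119]
tcp_rot: [-0.001, 1.0, 0.026, -0.001]
ft_force: [-1.7, 0.5, -1.2]
gripper_width: 0.0002
```

```bash
python3 w.py 4; python3 -c "
import cv2
a=cv2.imread('pics/s4.png')[210:370,230:440];b=cv2.imread('pics/side0.png')[210:370,230:440]
w=cv2.imread('pics/w4.png')[150:290,260:600]
cv2.imwrite('pics/c4.png',cv2.resize(cv2.hconcat([b,a]),None,fx=1.9,fy=1.9))"
```

```text
4.7 [ 0.50596888 -0.06968666  0.21194601] 0.0002103386678671863 [-1.65095632  0.51270301 -1.17406938]
green [318. 226.] [35. 39.] [ 0.5073 -0.0704  0.065 ] tool [0.0017 0.001  0.1469]
yellow [392. 229.] [34. 41.] [ 0.5055 -0.1326  0.053 ] tool [-0.0034  0.0629  0.1589]
```

View pics/w4.png

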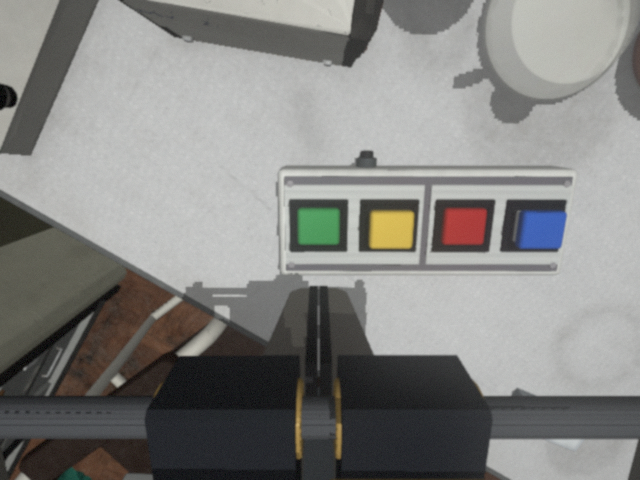

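View pics/c4.png

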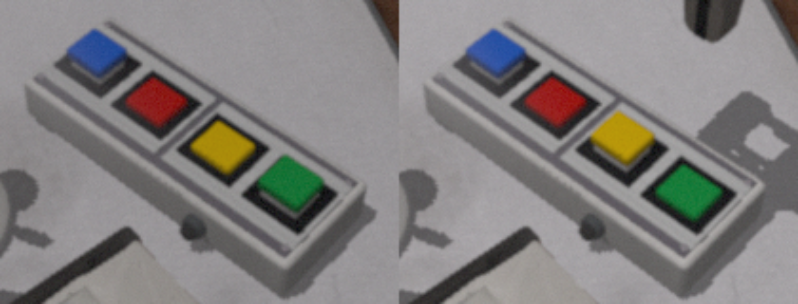

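In the before/after pair, green is now down and yellow up, with blue still up and red still down. The gripper is well clear of the box.

```bash
python3 -c "
from rig import *
print(hand_in())"
```

```text
the job is handed in; nothing more can be done
None
```

The selector is changed over to the green filter: the green key stayed latched down after release and the yellow key popped up. I pressed it with the shut fingers to about 53 mm, then withdrew to z ≈ 0.21 m and handed in at about 5 s of the 19 s allowed.

- **Keys:** The last side and wrist pictures show green down, yellow up, blue still up and red still down. I judged this by eye against the starting picture, not by measuring the key heights.
- **Contact:** The gripper is about 15 cm above the box. The force reading there was about 2 N, similar to other readings taken in free air.
- **Disagreements:** The cameras differed by up to about 4 mm on the green key's position, so I aimed near the average, well inside the cap. My first move call was refused as invalid input and nothing moved; it went through once every row had all its fields.

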